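# Size a wooden ring on the cone and sort it

### The arm

A 6-joint arm with a two-finger parallel gripper is mounted at the origin on the work surface. World frame = base frame: x ahead of the robot, y to its left, z up, the work surface at z = 0. Lengths are in mm, angles in rad, forces in N, time in s.
With the tool pointing down it reaches from about 300 to 775 mm from the base axis. Payload 14.6 kg.
Tool frame: the origin (TCP) lies at the very end of the fingers, on their centre line; the grasp point (between the pads) lies 19 mm behind it; z points along the fingers, y is the line along which they close (so a half turn about z gives the same grasp; the last joint's range is limited). The gripper opens to 94 mm and grips with 3 to 60 N. Pads are 16 mm wide; open, the fingers measure 119 mm over their backs; the gripper's body (75 mm by 177 mm) begins 78 mm behind the grasp point.
Start: joints at [-1.404, 0.3, 1.521, -0, 1.321, -0.067], TCP at [127.415, -535.028, 205.446] pointing down, gripper open.
Joint ranges: [-3.03, 3.03], [-0.79, 2.21], [0.23, 2.52], [-1.04, 4.18], [0, 3.07], [-2.55, 2.55]. Speed limits (rad/s): [2.22, 2.22, 2.57, 3.14, 3.14, 3.14].

### API

Orientations are given as [roll, pitch, yaw] about the fixed x, y, z axes, in that order (R = Rz(yaw) Ry(pitch) Rx(roll)).
In Python, from cell import manip, camera, get_calibration gives the robot as it stands. The module is installed in compiled form; this text tells all that it offers.
- The arm moves only by the tool jog_arm, never from a script. Its argument "plan" is one flat list of numbers, 6 for each row, row after row: the shift along the world's x, y, z in m, then the turn, a rotation vector about the world's x, y, z in degrees. A call has 1 to 20 rows; each row is the pose to reach, as a shift and turn from the pose commanded when the call began; what a row does not reach only later rows make up. A row lasts 1/10 s, in which the tool goes at most 50 mm and 8.59 degrees, less where a joint would pass 70% of its speed; a pose out of reach is approached as far as the arm can. A call with a gripper value outside its range is refused whole. "claw" is the finger opening in m, from 0 to 0.094, set as the call begins (left out, the last holds). The fingers move at their own pace and stop on an object; "force" is the grip in N (left out, the last holds). Time passes only in rows, so rows that repeat a pose let the fingers close. It gives the time, the measured TCP pose, the force, the opening and the grip force at its end, in the units of the state.
- manip.read_state(): the state, without advancing time (a new reading comes with each control period).
- camera(name): name is "side" or "top"; returns (picture, depth): 480x640x3 uint8, red, green, blue; 480x640 float32, mm along the optical axis (not along the pixel's ray), 0 where there is no reading.
- get_calibration(name): a dict with "fx", "fy", "cx", "cy" (pixels), "k1" (the pictures are not rectified: a ray, as slopes to the right and down, at radius r is drawn at 1 + k1 r^2 times it, then the intrinsics apply), "origin" and "attitude" of the camera in the world. Camera axes: x right, y down, z forward; pixel columns grow to the right and rows downward; lengths in mm; the calibration is good to about 2 mm. A picture is of the moment at which its call begins. get_calibration takes no time and is no camera call.
- manip.sign_off(): hands the job in; it is judged then, once.
The state is a dict: "clock": time; "joints": joint angles; "qd": joint speeds; "effort": joint torques, N m; "eef_pos": TCP position; "eef_rot": TCP orientation; "wrist_force": force on the tool from outside, world axes, zero at the start; "moment": the same for the moment, N m; "finger_gap": finger opening in mm; "finger_force": force on a finger pad.
Only numpy, scipy, OpenCV 4.12 (cv2) and the standard library are available. Lean on these libraries where they do the work, as an engineer would, in place of code of your own. Each camera call takes 0.05 s, during which the arm holds its last target. There are 200 camera calls.

### The job

Size the wooden ring that lies on the cork mat: slide it level down the tapered mandrel until it stops and press it home gently, with about 5 to 10 N for half a second and never more than 15 N, or the ring splits. Read which of the three marked grooves its underside stopped nearest to, then pull it off and set it down flat (not dropped) in the middle of the tray bin whose pips count that groove: one pip for the top groove, two for the middle, three for the lowest. Leave the two rings on the plywood board and everything else on the bench where they are.

Things in the scene. Friction and masses are not known exactly. Their poses are not given: they have to be found in the camera images.
- ring_a: a turned plain wooden ring, outside diameter 56 mm, 12 mm tall, about 20 g, with a round straight bore of between 20 and 32 mm (each of the three rings has another bore, not told, within 1 mm of a groove's diameter on the mandrel). Starts flat, on the cork mat or on the plywood board. Origin: centre of its underside; z along its axis, up at the start.
- ring_b: a turned plain wooden ring, outside diameter 56 mm, 12 mm tall, about 20 g, with a round straight bore of between 20 and 32 mm (each of the three rings has another bore, not told, within 1 mm of a groove's diameter on the mandrel). Starts flat, on the cork mat or on the plywood board. Origin: centre of its underside; z along its axis, up at the start.
- ring_c: a turned plain wooden ring, outside diameter 56 mm, 12 mm tall, about 20 g, with a round straight bore of between 20 and 32 mm (each of the three rings has another bore, not told, within 1 mm of a groove's diameter on the mandrel). Starts flat, on the cork mat or on the plywood board. Origin: centre of its underside; z along its axis, up at the start.
- mat: square cork mat, 110 x 110 x 6 mm, fixed to the bench on the robot's right; the one ring lying on it is the ring to be sized (at most 22 mm off its centre). Origin: centre of its underside.
- board: plywood board, 100 x 200 x 6 mm, fixed, beyond the mandrel at the far side of the bench; two rings wait on it. Origin: centre of its underside.
- mandrel: upright aluminium cone on a round wooden foot (90 mm across, 16 mm tall), fixed. Origin: centre of the underside; z up. 16 mm across at 115 mm height (chamfered nose above), widening downward by 0.36 mm of diameter per mm, to 35 mm at 62 mm, straight below. Black marked grooves run round it 101, 87 and 73 mm above the bench, where it is 21, 26, 31 mm across.
- mandrel_tip (a point): top of the cone's nose on its axis, 118 mm above the bench; the grooves are 17, 31 and 45 mm below it. A level ring stops with its underside within 4 mm of a groove (not exactly at it), wedges there and comes off by an upward pull; tilted or off centre it jams; then free it and try again.
- tray: white plastic tray fixed to the bench on the robot's left, 143 x 280 mm, walls 25 mm high and 4 mm thick, floor 4 mm; three bins in a row along its y axis, each 135 (x) by 88 mm (y) inside. A 20 mm ledge outside its long side nearer the robot (its -x) bears dark wooden pips beside the bins: one, two, three, in this order towards +y. Origin: centre of its underside.
- bin_1 (a point): centre of the floor of the one-pip bin (rings that stop at the top groove); axes as the tray's.
- bin_2 (a point): centre of the floor of the two-pip bin (middle groove); axes as the tray's.
- bin_3 (a point): centre of the floor of the three-pip bin (lowest groove); axes as the tray's.
- fretsaw: red U-framed fret saw with black handle, about 250 x 215 mm, lying flat; a bystander. Origin between the open ends of the frame, on the bench.
- bolt: dark steel hex bolt standing on its head, 21 mm across, 27 mm tall; a bystander. Origin: centre of its underside.
- nut: dark steel hex nut, 21 mm across, 11 mm tall; a bystander. Origin: centre of its underside.
- offcut: thin wooden offcut with a pencilled heart, about 95 x 170 x 6 mm; a bystander. Origin: centre of its underside.
- sanding_block: cork sanding block, 112 x 62 x 36 mm; a bystander. Origin: centre of its underside.
- screwdriver: screwdriver lying on the bench; a bystander. Origin under its middle.
- glue: white glue bottle with yellow cap, 56 mm across, 130 mm tall; a bystander. Origin: centre of its underside.

How it is judged (in metres and radians):
On the way:
1. the ring is pressed home on the mandrel, level and centred, its underside where its bore fits the cone (2 mm above to 5 mm below), with over 5 N of contact in sum, about 3 N of push (((z of ring_a in the frame of mandrel_tip between -0.0357778 and -0.0287778 m and horizontal distance between ring_a and mandrel_tip below 0.004 m and angle between ring_a's own z axis and vertical below 0.12 rad and contact force between ring_a and mandrel above 5 N) or (z of ring_b in the frame of mandrel_tip between -0.0518889 and -0.0448889 m and horizontal distance between ring_b and mandrel_tip below 0.004 m and angle between ring_b's own z axis and vertical below 0.12 rad and contact force between ring_b and mandrel above 5 N) or (z of ring_c in the frame of mandrel_tip between -0.0241111 and -0.0171111 m and horizontal distance between ring_c and mandrel_tip below 0.004 m and angle between ring_c's own z axis and vertical below 0.12 rad and contact force between ring_c and mandrel above 5 N))), for 0.2 s.
At the end, for the whole second after the job is handed in: The ring from the mat lies flat and still in the middle of the bin for its groove (centre within 42 mm lengthwise and 20 mm crosswise of the bin's centre, underside within 4 mm of the bin floor); the other two rings are on the board within 15 mm of where they were (((x of ring_a in the frame of bin_2 between -0.042 and 0.042 m and y of ring_a in the frame of bin_2 between -0.02 and 0.02 m and z of ring_a in the frame of bin_2 below 0.004 m and linear speed of ring_a below 0.01 m/s and angle between ring_a's own z axis and vertical below 0.15 rad and horizontal distance between each of ring_b, ring_c and board below 0.1 m and distance of each of ring_b, ring_c from where it was at the start of the episode below 0.015 m) or (x of ring_b in the frame of bin_3 between -0.042 and 0.042 m and y of ring_b in the frame of bin_3 between -0.02 and 0.02 m and z of ring_b in the frame of bin_3 below 0.004 m and linear speed of ring_b below 0.01 m/s and angle between ring_b's own z axis and vertical below 0.15 rad and horizontal distance between each of ring_a, ring_c and board below 0.1 m and distance of each of ring_a, ring_c from where it was at the start of the episode below 0.015 m) or (x of ring_c in the frame of bin_1 between -0.042 and 0.042 m and y of ring_c in the frame of bin_1 between -0.02 and 0.02 m and z of ring_c in the frame of bin_1 below 0.004 m and linear speed of ring_c below 0.01 m/s and angle between ring_c's own z axis and vertical below 0.15 rad and horizontal distance between each of ring_a, ring_b and board below 0.1 m and distance of each of ring_a, ring_b from where it was at the start of the episode below 0.015 m))); the robot touches nothing.
It fails at once if a ring is wedged so hard that it splits (contact forces round its bore over 34 N in sum, about 20 N of push) (contact force between any of ring_a, ring_b, ring_c and mandrel above 34 N).
It fails at once if a ring is dropped into the tray (faster than 0.6 m/s among its walls) ((z of ring_a in the frame of tray below 0.03 m and horizontal distance between ring_a and tray below 0.16 m and linear speed of ring_a above 0.6 m/s) or (z of ring_b in the frame of tray below 0.03 m and horizontal distance between ring_b and tray below 0.16 m and linear speed of ring_b above 0.6 m/s) or (z of ring_c in the frame of tray below 0.03 m and horizontal distance between ring_c and tray below 0.16 m and linear speed of ring_c above 0.6 m/s)).
It fails at once if a bystander is displaced by more than 30 mm (distance of any of fretsaw, bolt, nut, offcut, sanding_block, screwdriver, glue from where it was at the start of the episode above 0.03 m).
It also fails if it takes over 70 s, if anything falls off the work surface, if the arm or the gripper's body presses on something with over 40 N, if the wrist force passes 120 N, or if a joint passes its speed limit or range.

## Working session

There is one attempt and no reset: what is moved stays moved. The work goes in short steps, Python scripts to look and compute and a tool call to move; the robot and the scene stay as the last step left them, time stands still between calls to the robot, and variables do not carry over. Pictures are saved under pics/ and viewed, at most 10 in all, crops included, and the job is handed in when it is done.

Besides the shell and the picture viewer there is one more tool, called after ">>>" as name(argument=value, ...) on one line, values as JSON. jog_arm: Moves the arm, as the interface text tells. Its arguments: {"type":"object","properties":{"plan":{"type":"array"},"claw":{"type":"number"},"force":{"type":"number"}},"required":["plan"]}

```bash
mkdir -p pics; cat > h.py <<'E'
import numpy as np, cv2
from cell import manip, camera, get_calibration
def shot(n):
    p,d=camera(n); np.savez(f'/tmp/{n}.npz',p=p,d=d); return p,d
def save(p,f): cv2.imwrite('pics/'+f,p[:,:,::-1])
def Rm(c):
    a=np.array(c['attitude'],float)
    if a.shape==(3,3): return a
    from scipy.spatial.transform import Rotation as R
    return R.from_euler('xyz',a).as_matrix() if a.size==3 else R.from_quat(a).as_matrix()
def ray(n,u,v):
    c=get_calibration(n); K=np.array([[c['fx'],0,c['cx']],[0,c['fy'],c['cy']],[0,0,1.]])
    q=cv2.undistortPoints(np.array([[[u,v]]],float),K,np.array([c['k1'],0,0,0.]))[0,0]
    return np.array(c['origin'],float), Rm(c)@np.array([q[0],q[1],1])
def onz(n,u,v,z):
    o,r=ray(n,u,v); return o+r*(z-o[2])/r[2]
def proj(n,P):
    c=get_calibration(n); q=Rm(c).T@(np.array(P,float)-np.array(c['origin'],float)); a=q[:2]/q[2]
    a=a*(1+c['k1']*(a@a)); return c['fx']*a[0]+c['cx'],c['fy']*a[1]+c['cy']
E
python3 - <<'E'
from h import *
for n in('top','side'):
    p,d=shot(n); save(p,n+'0.png'); print(n,get_calibration(n))
print(manip.read_state())
E
```

```text
top {'fx': 489.851217966371, 'fy': 489.851217966371, 'cx': 316.77424239095336, 'cy': 239.90782003372337, 'k1': 0.012027182550085875, 'origin': array([ 378.26227631,    7.18307985, 1197.77563684]), 'attitude': array([-2.99796433,  0.01427968, -1.55963019])}
side {'fx': 580.3210174088381, 'fy': 580.3210174088381, 'cx': 318.1555800723893, 'cy': 244.05968162485632, 'k1': -0.10602150465187567, 'origin': array([  496.74856815, -1037.90126353,  1284.62116939]), 'attitude': array([-2.41853929, -0.01385116, -0.04722167])}
{'clock': 0.1, 'joints': array([-1.40361485e+00,  3.00409377e-01,  1.52155738e+00,  8.73465245e-06,
        1.32072032e+00, -6.66054601e-02]), 'qd': array([-9.37146737e-06, -2.79428512e-03, -8.06740349e-04,  1.79305268e-03,
       -3.16993423e-04, -6.72591483e-04]), 'effort': array([ 1.02365553e-03, -5.32646406e+01, -3.53282690e+01,  7.08797760e-02,
        2.34999123e-02, -4.68025814e-05]), 'eef_pos': array([ 127.36820817, -534.78417734,  204.9302204 ]), 'eef_rot': array([-3.14050122e+00, -8.12825425e-05,  2.33784725e-01]), 'wrist_force': array([-0.18952131,  1.02673461, -0.22278965]), 'moment': array([-0.03434006,  0.04726796,  0.02576766]), 'finger_force': 0.0, 'finger_gap': 94.30186340846484}
```

View pics/top0.png

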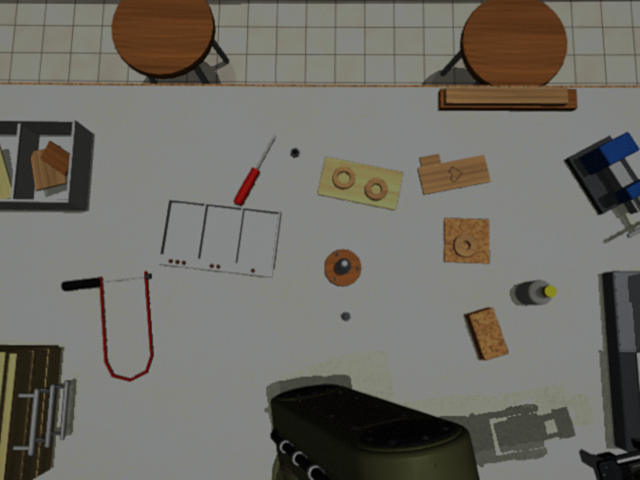

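View pics/side0.png

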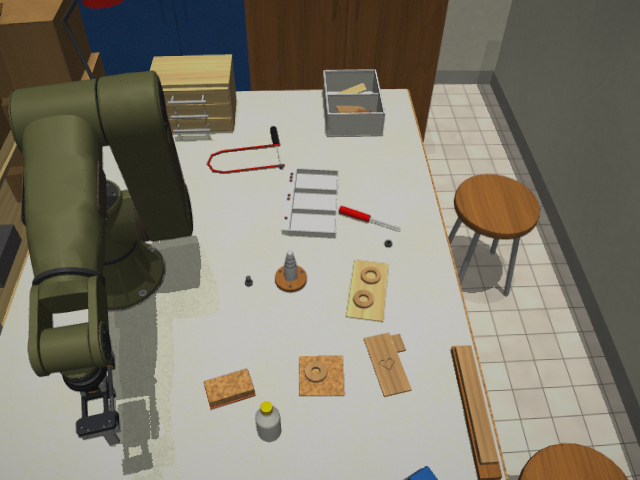

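The top view shows the mat ring at about (464,244), the mandrel at (343,268), the tray around (222,238) with one pip at right (253,270), and two rings on the board at (343,177) and (376,188). The side view shows the mat ring at (316,371), the mandrel at (290,270) and the tray at (312,203).

```bash
cat > m.py <<'E'
from h import *
def load(n): f=np.load(f'/tmp/{n}.npz'); return f['p'],f['d']
def crop(n,u0,v0,w,hh,s):
    p,_=load(n); return cv2.resize(p[v0:v0+hh,u0:u0+w],None,fx=s,fy=s,interpolation=cv2.INTER_CUBIC)
def cloud(n,u0,v0,w,h):
    p,d=load(n); c=get_calibration(n); K=np.array([[c['fx'],0,c['cx']],[0,c['fy'],c['cy']],[0,0,1.]])
    U,V=np.meshgrid(np.arange(u0,u0+w),np.arange(v0,v0+h)); uv=np.stack([U.ravel(),V.ravel()],1).astype(float)
    q=cv2.undistortPoints(uv[:,None],K,np.array([c['k1'],0,0,0.]))[:,0]
    z=d[V.ravel(),U.ravel()]; P=np.c_[q,np.ones(len(q))]*z[:,None]
    return (P@Rm(c).T+np.array(c['origin']))[z>0], uv[z>0], p[V.ravel(),U.ravel()][z>0]
E
python3 - <<'E'
from m import *
for n,r,m in(('top',(440,215,52,52),(320,245,46,45)),('side',(297,352,50,45),(270,245,42,48))):
    P,uv,c=cloud(n,*r); print(n,'mat z hist',np.histogram(P[:,2],bins=np.arange(-10,40,4)))
    k=(P[:,2]>12)&(P[:,2]<30); print('ring',P[k].mean(0),(P[k].min(0)+P[k].max(0))/2,np.ptp(P[k],0),k.sum(),cv2.minEnclosingCircle(P[k][:,:2].astype(np.float32)))
    P,uv,c=cloud(n,*m); k=(P[:,2]>11)&(P[:,2]<22); print('foot',cv2.minEnclosingCircle(P[k][:,:2].astype(np.float32)),P[k][:,2].mean())
    k=P[:,2]>95; print('cone',P[k].mean(0),P[:,2].max(),k.sum())
# colour-based: foot & ring outlines
a=np.hstack([crop('top',440,215,50,50,7),crop('top',315,243,55,50,7)]); save(a,'c1.png')
E
```

```text
top mat z hist (array([ 12, 161, 491, 937, 688,  67, 189, 143,   9,   0,   0,   0]), array([-10,  -6,  -2,   2,   6,  10,  14,  18,  22,  26,  30,  34,  38]))
ring [ 540.50849148 -332.03907141   17.49424692] [ 539.81098015 -342.13491431   18.50071125] [53.95251116 74.61230827 12.65286245] 360 ((539.0122680664062, -342.1349182128906), 37.73828125)
foot ((484.7532958984375, -36.308799743652344), 44.932518005371094) 15.827547243595326
cone [482.94618373 -35.72675071 110.61355912] 121.10774887284674 79
side mat z hist (array([  6,  88, 359, 738, 610, 142, 134, 135,  27,   1,   0,   0]), array([-10,  -6,  -2,   2,   6,  10,  14,  18,  22,  26,  30,  34,  38]))
ring [ 541.93261778 -336.73900262   17.74687519] [ 553.42314645 -346.44282211   19.72117209] [104.20123827  99.00455455  15.42292077] 344 ((550.4601440429688, -349.72052001953125), 67.2001953125)
foot ((486.24151611328125, -40.4095458984375), 46.797645568847656) 15.64348673720297
cone [484.52398507 -43.51047939 108.48080699] 122.16026970936969 67
```

View pics/c1.png

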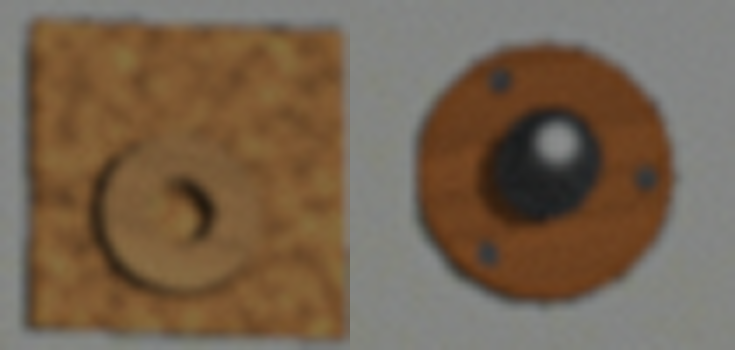

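```bash
python3 - <<'E'
from m import *
off=lambda x,s:(x+.5)/s-.5
print('ring top',onz('top',440+off(176,7),215+off(216,7),18)[:2])
print('foot top',onz('top',315+off(195,7),243+off(172,7),16)[:2], 'tip',onz('top',315+off(207,7),243+off(142,7),118)[:2])
for n,r in(('top',(315,243,55,50)),('side',(265,240,50,55))):
    p,_=load(n); u0,v0,w,h=r; hsv=cv2.cvtColor(p[v0:v0+h,u0:u0+w],cv2.COLOR_RGB2HSV)
    m=((hsv[...,1]>120)).astype(np.uint8); cs,_=cv2.findContours(m,cv2.RETR_EXTERNAL,cv2.CHAIN_APPROX_NONE); c=max(cs,key=cv2.contourArea)
    e=cv2.fitEllipse(cv2.convexHull(c)) ; print(n,'foot ellipse',e[0][0]+u0,e[0][1]+v0,e[1],onz(n,e[0][0]+u0,e[0][1]+v0,12)[:2])
# tray: corners from top rim, pips
p,_=load('top')
hsv=cv2.cvtColor(p,cv2.COLOR_RGB2HSV); sub=hsv[255:280,160:290]; m=(sub[...,1]>90).astype(np.uint8)
k,l,s,c=cv2.connectedComponentsWithStats(m)
for i in range(1,k):
    if s[i,4]>=3: print('pip',c[i]+[160,255],s[i,4],onz('top',*(c[i]+[160,255]),6)[:2])
a=np.hstack([crop('side',285,340,75,65,5),crop('side',265,240,50,65,5)]); save(a,'c2.png')
save(crop('top',150,190,140,95,5),'c3.png')
E
```

```text
ring top [ 538.4795079  -331.75289304]
foot top [483.06574139 -36.77142732] tip [483.55333088 -36.73001392]
top foot ellipse 342.2498302459717 267.28673362731934 (35.630889892578125, 35.78331756591797) [483.06652458 -36.4884286 ]
side foot ellipse 290.20771408081055 277.8721923828125 (26.710309982299805, 31.33573341369629) [483.75951471 -39.37260243]
pip [170.  260.5] 6 [496.15993165 385.39587905]
pip [177.  261.5] 6 [493.86203412 368.06910405]
pip [183.16666667 262.16666667] 6 [492.36612753 352.84191835]
pip [211.  265.5] 6 [484.83302186 284.1793763 ]
pip [217.83333333 266.16666667] 6 [483.35952802 267.36515118]
pip [252.4 270.2] 5 [474.31060217 182.41859811]
```

View pics/c2.png

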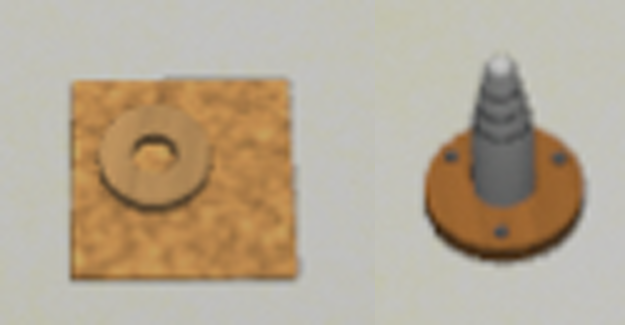

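View pics/c3.png

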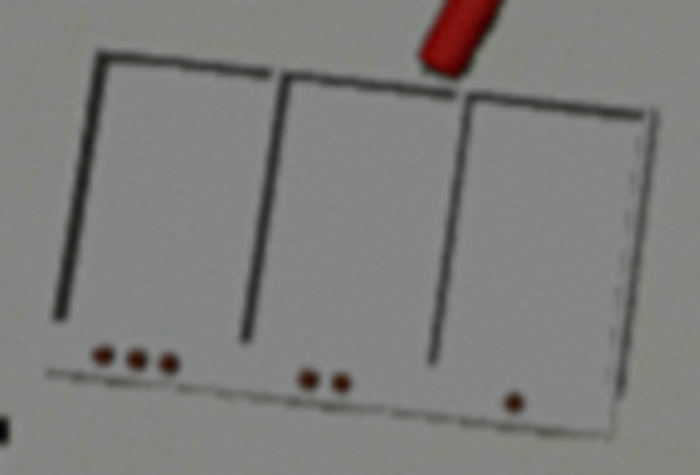

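The side crop shows the mat ring's top face centred near (315.6,370.6). The tray crop confirms that the pips run 3-2-1 from left to right.

>>> jog_arm(plan=[0.411,0.203,-0.085,0,0,76.6,0.411,0.203,-0.085,0,0,76.6,0.411,0.203,-0.085,0,0,76.6,0.411,0.203,-0.085,0,0,76.6,0.411,0.203,-0.085,0,0,76.6,0.411,0.203,-0.085,0,0,76.6,0.411,0.203,-0.085,0,0,76.6,0.411,0.203,-0.085,0,0,76.6,0.411,0.203,-0.085,0,0,76.6,0.411,0.203,-0.085,0,0,76.6,0.411,0.203,-0.085,0,0,76.6,0.411,0.203,-0.085,0,0,76.6,0.411,0.203,-0.085,0,0,76.6,0.411,0.203,-0.085,0,0,76.6,0.411,0.203,-0.085,0,0,76.6], claw=0.094)

```text
clock: 1.6
eef_pos: [537.8, -332.7, 120.9]
eef_rot: [3.141, 0.0, 1.569]
wrist_force: [0.6, -0.3, -0.2]
finger_gap: 93.8
finger_force: 0.0
```

```bash
python3 - <<'E'
from m import *
off=lambda x,s:(x+.5)/s-.5
print('ring side',onz('side',285+off(155,5),340+off(154,5),18)[:2]); print('tip side',onz('side',265+off(125,5),240+off(62,5),118)[:2])
E
```

```text
ring side [ 541.27251172 -334.6402482 ]
tip side [484.59431378 -35.55056082]
```

>>> jog_arm(plan=[0.002,-0.001,-0.05,0,0,0,0.002,-0.001,-0.09,0,0,0,0.002,-0.001,-0.105,0,0,0,0.002,-0.001,-0.112,0,0,0,0.002,-0.001,-0.112,0,0,0,0.002,-0.001,-0.112,0,0,0])

```text
clock: 2.2
eef_pos: [541.3, -333.7, 10.4]
eef_rot: [3.139, 0.002, 1.571]
wrist_force: [-0.1, 0.1, 1.2]
finger_gap: 94.3
finger_force: 0.0
```

>>> jog_arm(plan=[0,0,0,0,0,0,0,0,0,0,0,0,0,0,0,0,0,0,0,0,0,0,0,0,0,0,0,0,0,0,0,0,0,0,0,0,0,0,0,0,0,0], claw=0.05, force=12)

```text
clock: 2.9
eef_pos: [540.4, -333.0, 8.5]
eef_rot: [3.142, -0.0, 1.571]
wrist_force: [-0.9, -0.3, 0.9]
finger_gap: 56.0
finger_force: 12.0
```

>>> jog_arm(plan=[0,0,0.02,0,0,0,0,0,0.06,0,0,0,0,0,0.1,0,0,0,0,0,0.14,0,0,0,-0.008,0.04,0.14,0,0,0,-0.017,0.09,0.14,0,0,0,-0.026,0.135,0.14,0,0,0,-0.035,0.18,0.14,0,0,0,-0.043,0.225,0.14,0,0,0,-0.05,0.265,0.14,0,0,0,-0.055,0.288,0.14,0,0,0,-0.057,0.296,0.14,0,0,0,-0.057,0.296,0.14,0,0,0,-0.057,0.296,0.14,0,0,0,-0.057,0.296,0.14,0,0,0], force=25)

```text
clock: 4.4
eef_pos: [483.6, -38.0, 148.3]
eef_rot: [-3.141, 0.0, 1.569]
wrist_force: [0.4, 0.1, 0.5]
finger_gap: 55.8
finger_force: 25.0
```

```bash
python3 - <<'E'
from m import *
print(manip.read_state())
a,b=shot('top'),shot('side')
P=manip.read_state()['eef_pos']; print(P,proj('top',P),proj('side',P))
save(np.hstack([crop('top',310,225,65,80,6),crop('side',258,210,65,80,6)]),'d1.png')
E
```

```text
{'clock': 4.4, 'joints': array([-1.53990463e-01,  2.14070009e-01,  1.76887484e+00, -6.57181195e-05,
        1.15878386e+00, -1.52625080e-01]), 'qd': array([-0.00204042,  0.00055065,  0.00230934, -0.00086889,  0.00154694,
        0.00463409]), 'effort': array([ 4.26663850e-01, -4.59453535e+01, -3.28565383e+01,  7.18998676e-02,
        3.02665529e-02, -1.22134492e-02]), 'eef_pos': array([483.61074281, -38.0439423 , 148.34820929]), 'eef_rot': array([-3.14144902e+00,  3.88298817e-05,  1.56945727e+00]), 'wrist_force': array([0.35319134, 0.10652439, 0.47336722]), 'moment': array([-0.06929825, -0.08067958,  0.03778487]), 'finger_force': 24.999860795214772, 'finger_gap': 55.78157002418022}
[483.54285629 -37.88013446 148.2923217 ] (np.float64(345.25629367903673), np.float64(261.5034745098938)) (np.float64(288.9411344814601), np.float64(245.1171625769582))
```

View pics/d1.png

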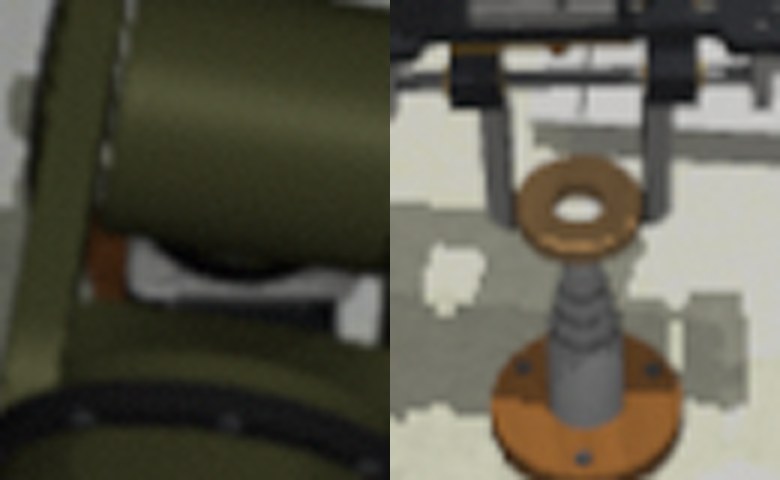

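```bash
python3 - <<'E'
from m import *
p,_=load('side'); u0,v0,w,h=274,230,30,26
hsv=cv2.cvtColor(p[v0:v0+h,u0:u0+w],cv2.COLOR_RGB2HSV)
m=(hsv[...,1]>90).astype(np.uint8); cs,_=cv2.findContours(m,cv2.RETR_EXTERNAL,cv2.CHAIN_APPROX_NONE); c=max(cs,key=cv2.contourArea)
x,y,W,H=cv2.boundingRect(c); print('bbox',x+u0,y+v0,W,H)
# predicted bbox of ring if centred at TCP xy
P=manip.read_state()['eef_pos']; t=np.linspace(0,2*np.pi,90)
for dy in(-2,0,2):
    q=np.array([proj('side',(P[0]+28*np.cos(a),P[1]+dy+28*np.sin(a),P[2]+z)) for a in t for z in(-2.5,9.5)]); print(dy,q.min(0),q.max(0))
b=(p[v0:v0+h,u0:u0+w].min(2)>110)&(m==0)
yy,xx=np.nonzero(b[10:20,10:22]); print('bore visible',xx.mean()+10+u0,yy.mean()+10+v0,len(xx))
# cone silhouette axis per row, edges by saturation/value gradient
g=cv2.cvtColor(p,cv2.COLOR_RGB2GRAY)
print('tip pred',proj('side',(483.7,-36.9,118)),'foot pred',proj('side',(483.7,-36.9,16)))
# foot ellipse now
r=(265,255,50,40);u0,v0,w,h=r;hs=cv2.cvtColor(p[v0:v0+h,u0:u0+w],cv2.COLOR_RGB2HSV);mm=(hs[...,1]>120);ys,xs=np.nonzero(mm);print('foot cols',xs.min()+u0,xs.max()+u0,'bottom',ys.max()+v0)
q=np.array([proj('side',(483.7+45*np.cos(a),-36.9+45*np.sin(a),z)) for a in t for z in(0,16)]);print('foot pred',q.min(0),q.max(0))
E
```

```text
bbox 279 236 21 18
-2 [278.05667907 235.28316548] [299.71399375 254.50656541]
0 [278.05550764 234.71997185] [299.69390823 253.91583913]
2 [278.05434666 234.15775996] [299.67386155 253.3261494 ]
bore visible 289.0 244.5 24
tip pred (np.float64(289.26947566803216), np.float64(252.39575919625065)) foot pred (np.float64(290.1396409516856), np.float64(276.2833631792557))
foot cols 275 306 bottom 291
foot pred [273.93934098 263.78229356] [306.3343492 292.7503987]
```

>>> jog_arm(plan=[0.0004,0.0012,-0.015,0,0,0,0.0004,0.0012,-0.025,0,0,0,0.0004,0.0012,-0.028,0,0,0,0.0004,0.0012,-0.031,0,0,0,0.0004,0.0012,-0.034,0,0,0,0.0004,0.0012,-0.036,0,0,0,0.0004,0.0012,-0.036,0,0,0,0.0004,0.0012,-0.036,0,0,0])

```text
clock: 5.3
eef_pos: [483.9, -35.8, 112.6]
eef_rot: [3.141, 0.0, 1.571]
wrist_force: [-0.1, 0.1, 0.7]
finger_gap: 55.6
finger_force: 25.0
```

>>> jog_arm(plan=[0,0,-0.001,0,0,0,0,0,-0.002,0,0,0,0,0,-0.003,0,0,0,0,0,-0.004,0,0,0,0,0,-0.005,0,0,0,0,0,-0.005,0,0,0,0,0,-0.005,0,0,0])

```text
clock: 6.0
eef_pos: [483.8, -35.8, 107.4]
eef_rot: [-3.142, -0.0, 1.571]
wrist_force: [0.0, 0.3, -0.2]
finger_gap: 55.7
finger_force: 25.0
```

>>> jog_arm(plan=[0,0,-0.0005,0,0,0,0,0,-0.001,0,0,0,0,0,-0.0015,0,0,0,0,0,-0.002,0,0,0,0,0,-0.0025,0,0,0,0,0,-0.003,0,0,0,0,0,-0.003,0,0,0])

```text
clock: 6.7
eef_pos: [483.8, -35.8, 104.4]
eef_rot: [-3.141, -0.0, 1.571]
wrist_force: [-0.5, -0.9, -0.3]
finger_gap: 55.5
finger_force: 25.0
```

>>> jog_arm(plan=[0,-0.0003,-0.0003,0,0,0,0,-0.0003,-0.0006,0,0,0,0,-0.0003,-0.0009,0,0,0,0,-0.0003,-0.0012,0,0,0,0,-0.0003,-0.0015,0,0,0,0,-0.0003,-0.0015,0,0,0])

```text
clock: 7.3
eef_pos: [483.8, -36.1, 102.9]
eef_rot: [-3.141, -0.0, 1.571]
wrist_force: [-0.2, -0.3, -0.9]
finger_gap: 55.6
finger_force: 25.0
```

>>> jog_arm(plan=[0,0,-0.0003,0,0,0,0,0,-0.0006,0,0,0,0,0,-0.0009,0,0,0,0,0,-0.0012,0,0,0,0,0,-0.0012,0,0,0])

```text
clock: 7.8
eef_pos: [483.8, -36.1, 101.7]
eef_rot: [-3.142, -0.0, 1.571]
wrist_force: [-0.5, 0.4, 0.2]
finger_gap: 55.8
finger_force: 25.0
```

>>> jog_arm(plan=[0,0,-0.0003,0,0,0,0,0,-0.0006,0,0,0,0,0,-0.0009,0,0,0,0,0,-0.0009,0,0,0])

```text
clock: 8.2
eef_pos: [483.9, -36.1, 100.9]
eef_rot: [3.142, -0.0, 1.571]
wrist_force: [0.7, 0.4, -0.1]
finger_gap: 56.1
finger_force: 25.0
```

>>> jog_arm(plan=[0,0,-0.0003,0,0,0,0,0,-0.0006,0,0,0,0,0,-0.0009,0,0,0,0,0,-0.0012,0,0,0,0,0,-0.0012,0,0,0])

```text
clock: 8.7
eef_pos: [483.9, -36.1, 99.8]
eef_rot: [3.141, 0.0, 1.571]
wrist_force: [-0.8, -0.0, 5.2]
finger_gap: 55.7
finger_force: 25.0
```

```bash
python3 - <<'E'
from m import *
f=np.mean([manip.read_state()['wrist_force'] for _ in range(8)],0); print(f)
shot('side'); print(manip.read_state()['wrist_force'])
save(crop('side',258,210,65,80,7),'d2.png')
E
```

```text
[-0.77884083 -0.01168486  5.17360872]
[-0.59576104  0.53585609  4.32746317]
```

View pics/d2.png

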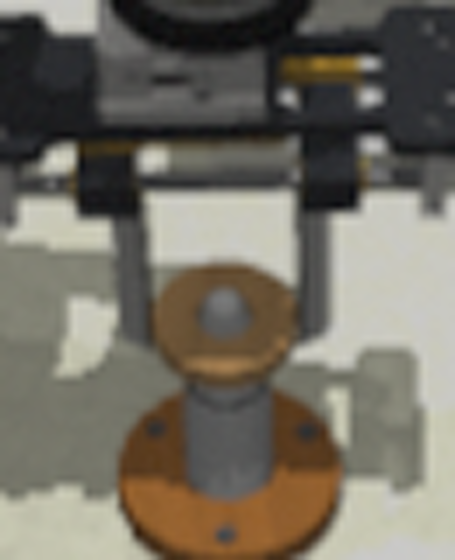

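The side crop shows the ring level and centred on the cone, with the nose through its bore and only the lowest groove clear below it. Its underside is at about z 97, so it has stopped near the top groove. Next I'll press slightly more.

>>> jog_arm(plan=[0,0,-0.0002,0,0,0,0,0,-0.0004,0,0,0,0,0,-0.0004,0,0,0,0,0,-0.0004,0,0,0])

```text
clock: 9.15
eef_pos: [483.9, -36.1, 99.5]
eef_rot: [3.141, 0.0, 1.571]
wrist_force: [-1.9, 1.0, 6.8]
finger_gap: 55.5
finger_force: 25.0
```

>>> jog_arm(plan=[0,0,-0.0001,0,0,0,0,0,-0.0001,0,0,0,0,0,-0.0001,0,0,0,0,0,-0.0001,0,0,0,0,0,-0.0001,0,0,0,0,0,-0.0001,0,0,0])

```text
clock: 9.75
eef_pos: [484.0, -36.2, 99.5]
eef_rot: [3.141, 0.0, 1.571]
wrist_force: [-2.0, 1.9, 7.3]
finger_gap: 55.8
finger_force: 25.0
```

```bash
python3 - <<'E'
from m import *
p,_=shot('side'); u0,v0,w,h=272,238,38,30
P=manip.read_state()['eef_pos']; t=np.linspace(0,2*np.pi,90)
hsv=cv2.cvtColor(p[v0:v0+h,u0:u0+w],cv2.COLOR_RGB2HSV); m=hsv[...,1]>90
c=289-u0; print('ring rows at centre column sat',[(r+v0,int(hsv[r,c,1])) for r in range(h)])
for z in(97,85,73):
    q=np.array([proj('side',(P[0]+28*np.cos(a),P[1]+28*np.sin(a),z+k)) for a in t for k in(0,12)]); print('underside',z,'rows',q.min(0)[1],q.max(0)[1])
for g,d in((101,21),(87,26),(73,31)): print('groove',g,proj('side',(484,-36.5-d/2,g)))
E
```

```text
ring rows at centre column sat [(238, 17), (239, 18), (240, 18), (241, 17), (242, 18), (243, 19), (244, 16), (245, 17), (246, 16), (247, 37), (248, 124), (249, 120), (250, 112), (251, 34), (252, 4), (253, 0), (254, 0), (255, 3), (256, 3), (257, 14), (258, 73), (259, 124), (260, 125), (261, 127), (262, 129), (263, 125), (264, 125), (265, 56), (266, 3), (267, 3)]
underside 97 rows 246.45115892410948 265.3864686218842
underside 85 rows 249.37133742842235 268.2479149766511
underside 73 rows 252.25816567562302 271.07580679288947
groove 101 (np.float64(289.58849406772094), np.float64(259.4417518348503))
groove 87 (np.float64(289.72429069677287), np.float64(263.5207582284624))
groove 73 (np.float64(289.8588273840205), np.float64(267.5528974160313))
```

>>> jog_arm(plan=[0,0,0.0015,0,0,0,0,0,0.004,0,0,0,0,0,0.01,0,0,0,0,0,0.025,0,0,0,0,0,0.045,0,0,0,0,0,0.05,0,0,0,0.01,0.03,0.05,0,0,-6,0.022,0.065,0.05,0,0,-6,0.035,0.105,0.05,0,0,-6,0.048,0.145,0.05,0,0,-6,0.06,0.18,0.05,0,0,-6,0.068,0.202,0.05,0,0,-6,0.071,0.21,0.05,0,0,-6,0.071,0.21,0.05,0,0,-6,0.071,0.21,0.05,0,0,-6])

```text
clock: 11.3
eef_pos: [554.5, 172.8, 148.9]
eef_rot: [-3.141, 0.0, 1.465]
wrist_force: [-1.0, 0.2, -0.2]
finger_gap: 55.3
finger_force: 25.0
```

```bash
python3 - <<'E'
from m import *
a,b=shot('top'),shot('side')
s=manip.read_state(); P=s['eef_pos']; print(P,s['finger_gap'],s['wrist_force'])
for x,y in((555.3,173.8),): print(proj('side',(x,y,4)),proj('top',(x,y,4)))
save(crop('side',265,160,90,85,7),'d3.png')
E
```

```text
[554.7005435  172.71357249 149.2358675 ] 55.523792250310436 [ 0.01800855 -0.55524055  0.21434406]
(np.float64(312.7413622298901), np.float64(223.55606853194712)) (np.float64(256.98836076977193), np.float64(237.53570017202617))
```

View pics/d3.png

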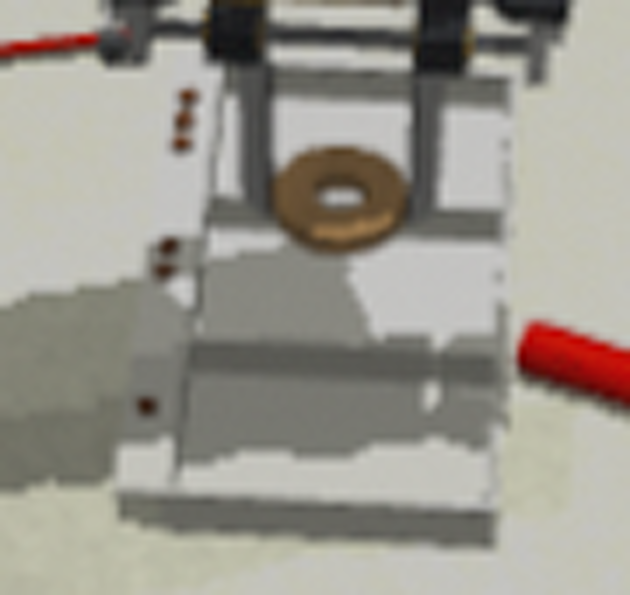

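The ring is held level over the one-pip bin, whose floor centre is near crop pixel (334,445). Now I'll lower it.

>>> jog_arm(plan=[0,0.001,-0.03,0,0,0,0,0.001,-0.065,0,0,0,0,0.001,-0.09,0,0,0,0,0.001,-0.105,0,0,0,0,0.001,-0.115,0,0,0,0,0.001,-0.124,0,0,0,0,0.001,-0.131,0,0,0,0,0.001,-0.136,0,0,0,0,0.001,-0.139,0,0,0,0,0.001,-0.141,0,0,0,0,0.001,-0.142,0,0,0,0,0.001,-0.142,0,0,0])

```text
clock: 12.6
eef_pos: [554.9, 174.9, 7.2]
eef_rot: [3.141, -0.0, 1.466]
wrist_force: [-0.6, 0.5, -0.9]
finger_gap: 55.4
finger_force: 25.0
```

>>> jog_arm(plan=[0,0,-0.0003,0,0,0,0,0,-0.0006,0,0,0,0,0,-0.0006,0,0,0,0,0,-0.0006,0,0,0])

```text
clock: 13.0
eef_pos: [554.8, 174.9, 6.6]
eef_rot: [3.141, -0.0, 1.466]
wrist_force: [0.1, -0.9, -0.1]
finger_gap: 55.8
finger_force: 25.0
```

>>> jog_arm(plan=[0,0,-0.0003,0,0,0,0,0,-0.0006,0,0,0,0,0,-0.0008,0,0,0,0,0,-0.0008,0,0,0])

```text
clock: 13.4
eef_pos: [554.9, 174.9, 6.4]
eef_rot: [3.141, -0.0, 1.466]
wrist_force: [-3.6, -1.0, 8.3]
finger_gap: 55.5
finger_force: 25.0
```

Contact. Release by opening to 80 mm, then retreat upward.

>>> jog_arm(plan=[0,0,0.0004,0,0,0,0,0,0.0004,0,0,0,0,0,0.0004,0,0,0,0,0,0.0004,0,0,0,0,0,0.0004,0,0,0,0,0,0.0004,0,0,0], claw=0.08)

```text
clock: 14.0
eef_pos: [554.8, 174.9, 6.1]
eef_rot: [-3.141, 0.0, 1.466]
wrist_force: [-0.2, 0.0, 0.4]
finger_gap: 79.9
finger_force: 0.0
```

>>> jog_arm(plan=[0,0,0.01,0,0,0,0,0,0.04,0,0,0,0,0,0.08,0,0,0,0,0,0.12,0,0,0,0,0,0.16,0,0,0,-0.04,0,0.2,0,0,0,-0.08,0,0.2,0,0,0,-0.12,-0.02,0.2,0,0,0,-0.16,-0.04,0.2,0,0,0,-0.16,-0.04,0.2,0,0,0,-0.16,-0.04,0.2,0,0,0,-0.16,-0.04,0.2,0,0,0])

```text
clock: 15.2
eef_pos: [395.6, 135.1, 206.7]
eef_rot: [3.141, -0.0, 1.466]
wrist_force: [0.0, -0.4, 0.1]
finger_gap: 79.8
finger_force: 0.0
```

```bash
python3 - <<'E'
from m import *
p,_=shot('side'); s=manip.read_state(); print(s['eef_pos'],s['wrist_force'],s['finger_gap'])
u0,v0,w,h=296,205,38,34; hsv=cv2.cvtColor(p[v0:v0+h,u0:u0+w],cv2.COLOR_RGB2HSV); m=(hsv[...,1]>80).astype(np.uint8)
k,l,st,c=cv2.connectedComponentsWithStats(m); i=1+np.argmax(st[1:,4]); print(st[i],onz('side',*(c[i]+[u0,v0]),12))
save(crop('side',265,150,140,160,3.7),'d4.png')
E
```

```text
[395.62149111 135.17301888 206.39120359] [-0.79283988 -0.64585205  0.71002285] 79.89774076385751
[  8  10  18  15 189] [555.05525879 173.13499452  12.        ]
```

View pics/d4.png

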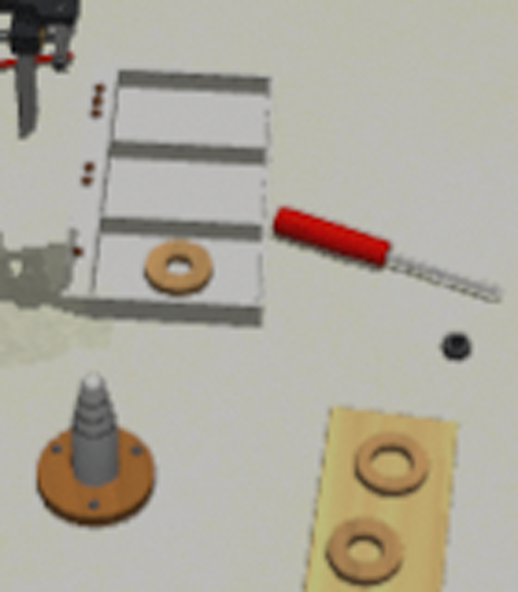

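The ring lies flat in the middle of the one-pip bin at crop pixel (179,266). The two board rings, at (392,462) and (365,548), are undisturbed and have visibly larger bores.

```bash
python3 -c "
from cell import manip
print(manip.sign_off())"
```

```text
the job is handed in; nothing more can be done
None
```

The mat ring was pressed home on the mandrel at about 7 N, stopped near the top groove, and now lies flat in the middle of the one-pip bin; the job is handed in (no verdict came back).

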